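Sweep the plaster rolls into the open tray

TASK

Clear the middle of the desk of its three loose rolls of fixing plaster (the roll beside the cool bag at the far right edge stays): with the fingertips, sweep each one along the table top through the open side of the low steel tray, until all three lie flat and wholly inside it. Only slide them, never lift them off the table, and leave the vials, the dropper bottle and the oximeter where they stand.

Things in the scene. Friction and masses are not known exactly. Their poses are not given: they have to be found in the camera images.
- roll_1: white roll of fixing plaster with a hollow core, lying flat on its end face: 45 mm in diameter, 30 mm high, 30 g, all three alike. Origin at the centre of its underside. It slides on the table when pushed from the side.
- roll_2: white roll of fixing plaster with a hollow core, lying flat on its end face: 45 mm in diameter, 30 mm high, 30 g, all three alike. Origin at the centre of its underside. It slides on the table when pushed from the side.
- roll_3: white roll of fixing plaster with a hollow core, lying flat on its end face: 45 mm in diameter, 30 mm high, 30 g, all three alike. Origin at the centre of its underside. It slides on the table when pushed from the side.
- tray: low fixed three-sided steel tray, open on the robot's right. Origin on the table at the middle of the open mouth; y points into the tray, x across the mouth, away from the robot. Inside 220 mm wide (x -110 to 110) and 135 mm deep (y 0 at the mouth to 135 at the back wall). Walls 4 mm thick with a 6 mm rolled rim, 28 mm high. Floor flush with the table, no lip at the mouth.
- vial_short: bystander: glass vial with a crimp cap, standing among the rolls, 23 mm in diameter, 48 mm high. Origin at the centre of its underside.
- vial_tall: bystander: amber vial with a crimp cap, standing farther back, 23 mm in diameter, 58 mm high. Origin at the centre of its underside.
- dropper_bottle: bystander: brown dropper bottle standing farther back to the right, 34 mm in diameter, 102 mm high. Origin at the centre of its underside.
- pulse_oximeter: bystander: finger-clip oximeter lying to the right of the rolls, 33 x 58 x 30 mm high, long side along its own y. Origin at the centre of its underside.

How it is judged:
At the end, for the whole second after the job is handed in: All three plaster rolls lie flat (underside within 6 mm of the table top) and still, inside the tray: centre at least 20 mm in from the mouth line, between the side walls. The two vials, the dropper bottle and the oximeter are within 20 mm of where they stood (y of roll_1 in the frame of tray between 0.02 and 0.125 m and x of roll_1 in the frame of tray between -0.1 and 0.1 m and height (world z) of each of roll_1, roll_2, roll_3 below 0.006 m and linear speed of each of roll_1, roll_2, roll_3 below 0.02 m/s and y of roll_2 in the frame of tray between 0.02 and 0.125 m and x of roll_2 in the frame of tray between -0.1 and 0.1 m and y of roll_3 in the frame of tray between 0.02 and 0.125 m and x of roll_3 in the frame of tray between -0.1 and 0.1 m and distance of each of vial_short, vial_tall, dropper_bottle, pulse_oximeter from where it was at the start of the episode below 0.02 m); the robot touches nothing.
It fails at once if a plaster roll is lifted or tipped off the table top (underside centre more than 10 mm up) (height (world z) of any of roll_1, roll_2, roll_3 above 0.01 m).
It fails at once if the short vial is pushed more than 20 mm or knocked over (distance of vial_short from where it was at the start of the episode above 0.02 m or angle between vial_short's own z axis and vertical above 0.5 rad).
It fails at once if the tall vial is pushed more than 20 mm or knocked over (distance of vial_tall from where it was at the start of the episode above 0.02 m or angle between vial_tall's own z axis and vertical above 0.5 rad).
It fails at once if the dropper bottle is pushed more than 20 mm or knocked over (distance of dropper_bottle from where it was at the start of the episode above 0.02 m or angle between dropper_bottle's own z axis and vertical above 0.5 rad).
It fails at once if the oximeter is pushed more than 20 mm or knocked over (distance of pulse_oximeter from where it was at the start of the episode above 0.02 m or angle between pulse_oximeter's own z axis and vertical above 0.5 rad).
It also fails if it takes over 69 s, if anything falls off the work surface, if the arm or the gripper's body presses on something with over 40 N, if the wrist force passes 120 N, or if a joint passes its speed limit or range.

ROBOT

A 7-joint arm with a two-finger parallel gripper is mounted at the origin on a cart in front of the work surface, level with it; the furniture and walls round the work are solid. World frame = base frame: x ahead of the robot, y to its left, z up, the work surface at z = 0. Lengths are in m, angles in rad, forces in N, time in s.
With the tool pointing down it reaches from about 0.425 to 0.875 m from the base axis. Payload 8.4 kg.
Tool frame: the origin (TCP) lies between the finger pads; the fingertips stand 17 mm ahead of it and the grasp point (between the pads) lies 2 mm behind it; z points along the fingers, y is the line along which they close (so a half turn about z gives the same grasp; the last joint's range is limited). The gripper opens to 85 mm and grips with 20 to 120 N. Pads are 22 mm wide; open, the fingers measure 114 mm over their backs; the gripper's body (76 mm by 85 mm) begins 54 mm behind the grasp point. The pads swing forward as they close: fully open they stand 13 mm farther back than shut.
Start: joints at [-1.362, 0.333, 0.04, 1.465, -0.013, 1.343, -0.059], TCP at [0.197, 0.619, 0.248] pointing down, gripper open.
Joint ranges: [-2.58, 2.58], [-0.38, 2.09], [-1.3, 1.39], [0.25, 2.4], [-1.5, 4.64], [0.08, 2.09], [-2.65, 2.65]. Speed limits (rad/s): [2.22, 2.22, 2.79, 2.79, 3.14, 3.14, 3.14].

INTERFACE

Orientations are given as a 3x3 rotation matrix whose columns are the frame's x, y, z axes.
In Python, from plant import manip gives the robot as it stands.
- The arm moves only by the tool step_arm, never from a script. Its argument "series" is one flat list of numbers, 6 for each row, row after row: the shift along the tool's x, y, z in units of 30 mm (1.0 is 30 mm), then the turn, a rotation vector about the tool's x, y, z in units of 6 degrees (1.0 is 6 degrees). In form: [tx, ty, tz, wx, wy, wz, tx, ty, tz, wx, wy, wz, ...]. A call has 1 to 20 rows; each row shifts and turns the commanded pose from where the row before left it, along the tool's axes as they then stand; what a row does not reach is not made up. A row lasts 1/8 s, in which the tool goes at most 62.5 mm and 10.7 degrees, less where a joint would pass 70% of its speed; a pose out of reach is approached as far as the arm can. A call is refused whole if a number of a shift passes 1 or a number of a turn 1, either way. A call with a gripper value outside its range is refused whole. "fingers" is the finger opening in mm, from 0 to 85.4, set as the call begins (left out, the last holds). The fingers move at their own pace and stop on an object; "squeeze" is the grip in N (left out, the last holds). Time passes only in rows, so rows that do not move let the fingers close. It gives the time, the measured TCP pose, the force, the opening and the grip force at its end, in the units of the state.
- manip.get_state(): the state, without advancing time (a new reading comes with each control period).
- manip.get_image(name): name is "side" or "top" or "wrist"; returns (picture, depth): 400x640x3 uint8, blue, green, red; 400x640 float32, m along the optical axis (not along the pixel's ray), 0 where there is no reading.
- manip.camera_params(name): a dict with "fx", "fy", "cx", "cy" (pixels), "origin" and "orientation" of the camera in the world. Camera axes: x right, y down, z forward; pixel columns grow to the right and rows downward; lengths in m; the calibration is good to about 2 mm. A picture is of the moment at which its call begins: read the wrist's pose just before it. camera_params takes no time and is no camera call; for the wrist camera it gives the pose at the moment of the call.
- manip.job_done(): hands the job in; it is judged then, once.
The state is a dict: "time": time; "joint_positions": joint angles; "qd": joint speeds; "joint_torque": joint torques, N m; "eef_pos": TCP position; "eef_rot": TCP orientation; "contact_force": force on the tool from outside, world axes, zero at the start; "ft_torque": the same for the moment, N m; "gripper_width": finger opening in m; "grasp_force": force on a finger pad.
Only numpy, scipy, OpenCV 4.12 (cv2) and the standard library are available. Lean on these libraries where they do the work, as an engineer would, in place of code of your own. Each camera call takes 0.05 s, during which the arm holds its last target. There are 200 camera calls.

## Working session

There is one attempt and no reset: what is moved stays moved. The work goes in short steps, Python scripts to look and compute and a tool call to move; the robot and the scene stay as the last step left them, time stands still between calls to the robot, and variables do not carry over. Pictures are saved under pics/ and viewed, at most 10 in all, crops included, and the job is handed in when it is done.

Besides the shell and the picture viewer there is one more tool, called after ">>>" as name(argument=value, ...), one argument or row to a line, values as JSON. step_arm: Moves the arm, as the interface text tells. Its arguments: {"type":"object","properties":{"series":{"type":"array","items":{"type":"number"}},"fingers":{"type":"number"},"squeeze":{"type":"number"}},"required":["series"]}

```bash
mkdir -p pics
cat > h.py <<'E'
from plant import manip
import numpy as np, cv2
def px2w(name,pts,depth=None,z=None):
    c=manip.camera_params(name);o=np.array(c["origin"]);R=np.array(c["orientation"])
    out=[]
    for i,(u,v) in enumerate(pts):
        d=R@np.array([(u-c["cx"])/c["fx"],(v-c["cy"])/c["fy"],1])
        s=(z-o[2])/d[2] if z is not None else depth[int(v),int(u)]
        out.append(o+s*d)
    return np.array(out)
E
python3 - <<'E'
from h import *
for n in("top","side"):
    im,d=manip.get_image(n);cv2.imwrite(f"pics/{n}0.png",im);np.save(f"{n}0.npy",d)
    print(n,manip.camera_params(n))
s=manip.get_state();print(s["eef_pos"],s["eef_rot"],s["time"])
E
```

```text
top {'fx': 362.6401495618389, 'fy': 362.6401495618389, 'cx': 312.88258336810986, 'cy': 199.8392079861025, 'origin': array([ 0.50305608, -0.10220221,  0.88944545]), 'orientation': array([[ 0.02332823, -0.99508743,  0.09621229],
       [-0.99971267, -0.02268902,  0.00773261],
       [-0.00551166, -0.09636503, -0.9953308 ]])}
side {'fx': 518.0151299379886, 'fy': 518.0151299379886, 'cx': 321.6473203207741, 'cy': 204.6039929319145, 'origin': array([ 0.20024079, -0.94895057,  0.65003723]), 'orientation': array([[ 0.90192837, -0.25327978,  0.34982075],
       [-0.43121676, -0.48305534,  0.76204307],
       [-0.02402732, -0.83815684, -0.54489981]])}
[0.19681984 0.61907774 0.24750953] [[-9.53005228e-01  3.02953662e-01 -3.37127127e-04]
 [ 3.02953831e-01  9.53004190e-01 -1.41084952e-03]
 [-1.06138464e-04 -1.44668092e-03 -9.99998948e-01]] 0.1
```

View pics/top0.png

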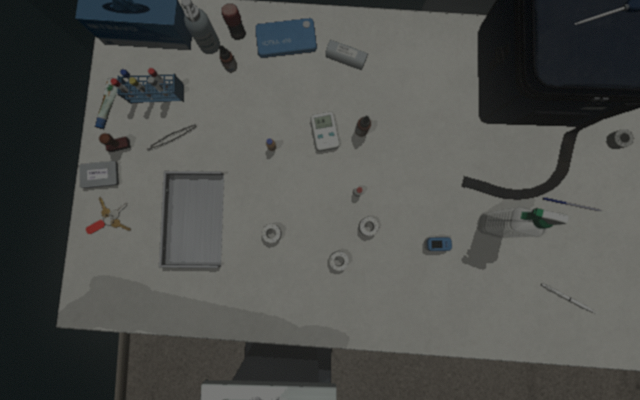

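View pics/side0.png

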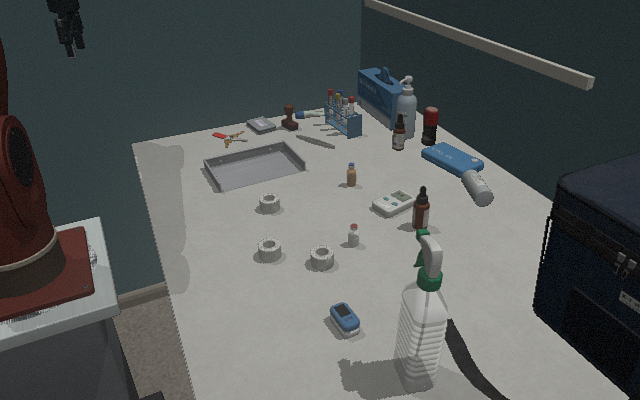

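The top view shows the rolls at about (271,234), (369,227) and (339,261). The short vial is at (357,193), the tall vial at (270,145), the dropper at (363,127) and the oximeter at (438,244). The tray mouth is at u≈223, v 174–268. I'll enlarge this area.

Run:
```python
from h import *
im=cv2.imread("pics/top0.png")[160:280,155:385]
cv2.imwrite("pics/c0.png",cv2.convertScaleAbs(cv2.resize(im,None,fx=3.4,fy=3.4,interpolation=cv2.INTER_CUBIC),alpha=1.3))
print("rolls",px2w("top",[(271,234),(369,227),(339,261)],z=.03).round(3))
print("vial,tall,drop,oxi",px2w("top",[(357,193),(270,145),(363,127),(438,244)],z=.03).round(3))
print("mouth",px2w("top",[(223,174),(223,268),(166,174),(164,268)],z=.028).round(3))
```

```text
rolls [[ 0.503  0.001  0.03 ]
 [ 0.525 -0.23   0.03 ]
 [ 0.444 -0.16   0.03 ]]
vial,tall,drop,oxi [[ 0.605 -0.2    0.03 ]
 [ 0.717  0.011  0.03 ]
 [ 0.766 -0.213  0.03 ]
 [ 0.489 -0.392  0.03 ]]
mouth [[0.644 0.122 0.028]
 [0.421 0.112 0.028]
 [0.641 0.26  0.028]
 [0.418 0.25  0.028]]
```

View pics/c0.png

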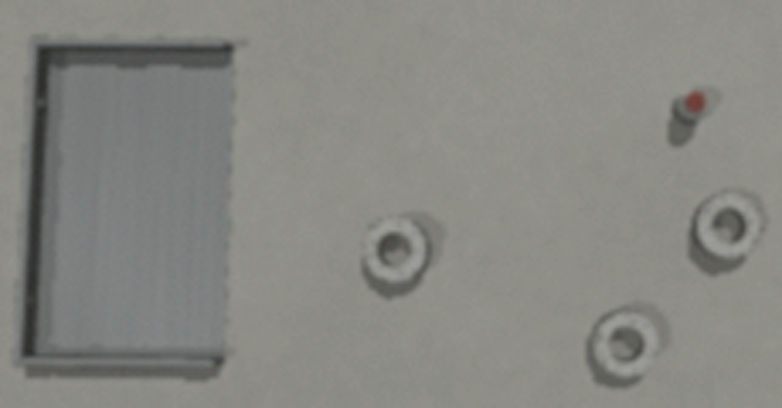

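>>> step_arm(
  series=[0,0,0,0,0,1,0,0,0,0,0,1,0,0,0,0,0,1,0,0,0,0,0,1,0,0,0,0,0,1,0,0,0,0,0,1,0,0,0,0,0,1,0,0,0,0,0,1,0,0,0,0,0,1,0,0,0,0,0,1,0,0,0,0,0,1,0,0,0,0,0,1,-1,0.9,0,0,0,0,-1,0.9,0,0,0,0,-1,0.9,0,0,0,0,-1,0.9,0,0,0,0,-1,0.9,0,0,0,0,-1,0.9,0,0,0,0,-1,0.9,0,0,0,0,-1,0.9,0,0,0,0],
  fingers=28,
)

```text
time: 2.6
eef_pos: [0.415, 0.3796, 0.248]
eef_rot: [[-0.006, 1.0, -0.0], [1.0, 0.006, -0.0], [-0.0, -0.0, -1.0]]
contact_force: [-0.7, 1.1, 0.7]
gripper_width: 0.0279
grasp_force: 0.0
```

>>> step_arm(
  series=[-1,0.19,0,0,0,0,-1,0.19,0,0,0,0,-1,0.19,0,0,0,0,-1,0.19,0,0,0,0,-1,0.19,0,0,0,0,-1,0.19,0,0,0,0,-1,0.19,0,0,0,0,-1,0.19,0,0,0,0,-1,0.19,0,0,0,0,-1,0.19,0,0,0,0,-1,0.19,0,0,0,0,-1,0.19,0,0,0,0,-1,0.19,0,0,0,0,-1,0.19,0,0,0,0,-1,0.19,0,0,0,0,0,0,1,0,0,0,0,0,1,0,0,0,0,0,1,0,0,0,0,0,1,0,0,0],
)

```text
time: 4.97
eef_pos: [0.5019, -0.068, 0.1272]
eef_rot: [[-0.007, 1.0, -0.001], [1.0, 0.007, 0.001], [0.001, -0.001, -1.0]]
contact_force: [0.6, -0.2, 0.5]
gripper_width: 0.0281
grasp_force: 0.0
```

Run:
```python
from h import *
im,d=manip.get_image("side");cv2.imwrite("pics/s1.png",cv2.resize(im[130:300,150:450],None,fx=2.6,fy=2.6,interpolation=cv2.INTER_CUBIC))
print(manip.get_state()["eef_pos"])
# roll positions from side depth cross-check: pixel centres of tops
print(px2w("side",[(270,198),(269,242),(322,251),(353,228),(345,315)],z=.03).round(3))
```

```text
[ 0.49987567 -0.06767714  0.12378173]
[[ 0.507 -0.003  0.03 ]
 [ 0.447 -0.156  0.03 ]
 [ 0.528 -0.23   0.03 ]
 [ 0.617 -0.191  0.03 ]
 [ 0.488 -0.402  0.03 ]]
```

View pics/s1.png

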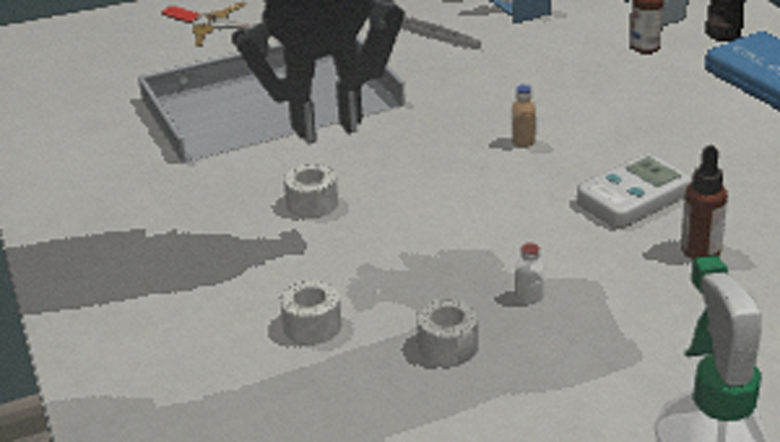

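The gripper is about 65 mm behind roll 1, and all the rolls are where I measured them. Next I lower the fingers and sweep roll 1 in.

>>> step_arm(
  series=[0,0.1,1,0,0,0,0,0.1,1,0,0,0,0,0,0.8,0,0,0,0,0,0.4,0,0,0,0.5,0,0,0,0,0,0.5,0,0,0,0,0,0.5,0.08,0,0,0,0,0.5,0.08,0,0,0,0,0.5,0.08,0,0,0,0,0.5,0.08,0,0,0,0,0.5,0.08,0,0,0,0,0.5,0.08,0,0,0,0,0.5,0.08,0,0,0,0,0.5,0.08,0,0,0,0,0.5,0.08,0,0,0,0,0.5,0.08,0,0,0,0,0.5,0.08,0,0,0,0,0.5,0.08,0,0,0,0,0.4,0,0,0,0,0,0.3,0,0,0,0,0],
)

```text
time: 7.52
eef_pos: [0.5361, 0.1633, 0.0323]
eef_rot: [[-0.007, 1.0, -0.0], [1.0, 0.007, -0.0], [-0.0, -0.0, -1.0]]
contact_force: [-0.1, -0.7, 1.0]
gripper_width: 0.0278
grasp_force: 0.5
```

Run:
```python
from h import *
im,d=manip.get_image("side");cv2.imwrite("pics/s2.png",cv2.resize(im[130:300,150:450],None,fx=2.6,fy=2.6,interpolation=cv2.INTER_CUBIC))
print(manip.get_state()["eef_pos"])
```

```text
[0.5359781  0.16458154 0.03227956]
```

View pics/s2.png

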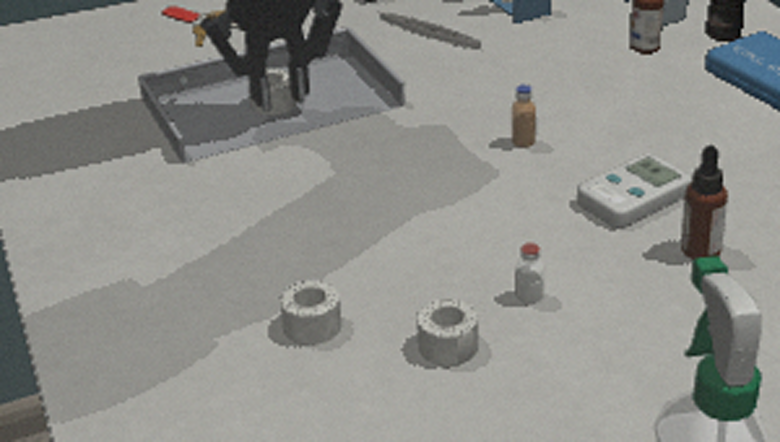

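Roll 1 is in the tray, ahead of the fingers at crop (280,95). Roll 3 is next.

>>> step_arm(
  series=[-0.7,0,0,0,0,0,-1,0,-1,0,0,0,-1,0,-1,0,0,0,-1,0,-1,0,0,0,-1,-0.35,0,0,0,0,-1,-0.35,0,0,0,0,-1,-0.35,0,0,0,0,-1,-0.35,0,0,0,0,-1,-0.35,0,0,0,0,-1,-0.35,0,0,0,0,-1,-0.35,0,0,0,0,-1,-0.35,0,0,0,0,-1,-0.35,0,0,0,0,0,0,0,0,0,0,0,0,0.5,0,0,0,0,0,0.5,0,0,0],
)

```text
time: 9.57
eef_pos: [0.4439, -0.2181, 0.091]
eef_rot: [[-0.008, 1.0, -0.0], [1.0, 0.008, 0.001], [0.001, -0.0, -1.0]]
contact_force: [0.8, 0.5, -0.9]
gripper_width: 0.0277
grasp_force: 0.0
```

>>> step_arm(
  series=[0,0,1,0,0,0,0,0,1,0,0,0,0,0,0.1,0,0,0,0.5,0,0,0,0,0,0.5,0,0,0,0,0,0.5,0.06,0,0,0,0,0.5,0.06,0,0,0,0,0.5,0.06,0,0,0,0,0.5,0.06,0,0,0,0,0.5,0.06,0,0,0,0,0.5,0.06,0,0,0,0,0.5,0.06,0,0,0,0,0.5,0.06,0,0,0,0,0.5,0.06,0,0,0,0,0.5,0.06,0,0,0,0,0.5,0.06,0,0,0,0,0.5,0.06,0,0,0,0,0.5,0.06,0,0,0,0,0.5,0.06,0,0,0,0,0.5,0.06,0,0,0,0],
)

```text
time: 12.08
eef_pos: [0.4695, 0.0371, 0.0293]
eef_rot: [[-0.006, 1.0, -0.0], [1.0, 0.006, -0.0], [-0.0, -0.0, -1.0]]
contact_force: [0.1, -0.4, 0.6]
gripper_width: 0.0283
grasp_force: 0.3
```

>>> step_arm(
  series=[0.5,0.05,0,0,0,0,0.5,0.05,0,0,0,0,0.5,0.05,0,0,0,0,0.5,0.05,0,0,0,0,0.5,0,0,0,0,0,0.5,0,0,0,0,0,0.5,0,0,0,0,0,0.4,0,0,0,0,0,0.2,0,0,0,0,0,0,0,0,0,0,0,-0.7,0,0,0,0,0,-1,0,-1,0,0,0,-1,0,-1,0,0,0,-1,0,-1,0,0,0,-1,0.15,0,0,0,0,-1,0.15,0,0,0,0,-1,0.15,0,0,0,0,-1,0.15,0,0,0,0,-1,0.15,0,0,0,0,-1,0.15,0,0,0,0],
)

```text
time: 14.58
eef_pos: [0.5024, -0.1345, 0.1192]
eef_rot: [[-0.004, 1.0, -0.0], [1.0, 0.004, 0.0], [0.0, -0.0, -1.0]]
contact_force: [-0.2, 0.5, 0.5]
gripper_width: 0.0279
grasp_force: 0.0
```

Run:
```python
from h import *
im,d=manip.get_image("side");cv2.imwrite("pics/s3.png",cv2.resize(im[130:300,150:450],None,fx=2.6,fy=2.6,interpolation=cv2.INTER_CUBIC))
print(manip.get_state()["eef_pos"])
```

```text
[ 0.50244173 -0.1385849   0.11966084]
```

View pics/s3.png

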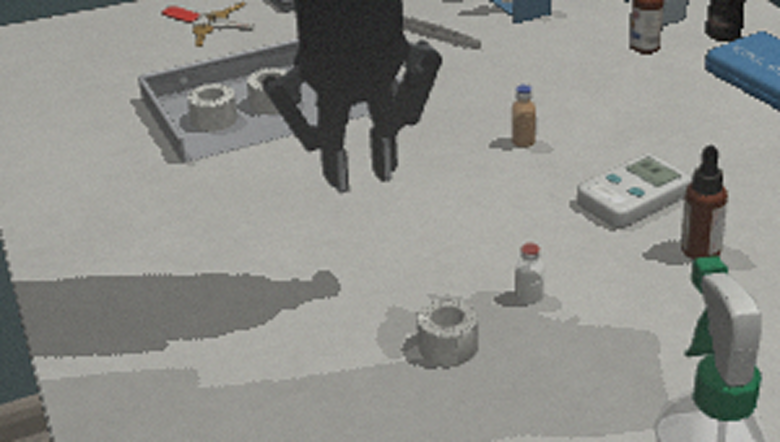

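Rolls 1 and 3 lie in the tray at crop (265,90) and (212,105). Roll 2 is next; I push it straight past the vial first, then diagonally.

>>> step_arm(
  series=[-1,0.15,0,0,0,0,-1,0.15,0,0,0,0,-1,0.15,0,0,0,0,-1,0.15,0,0,0,0,-1,0.13,0,0,0,0,0,0,0,0,0,0,0,0,1,0,0,0,0,0,1,0,0,0,0,0,0.9,0,0,0,0,0,0.1,0,0,0],
)

```text
time: 15.88
eef_pos: [0.5245, -0.2809, 0.0279]
eef_rot: [[-0.006, 1.0, -0.003], [1.0, 0.006, 0.001], [0.001, -0.003, -1.0]]
contact_force: [-0.3, 0.6, 0.2]
gripper_width: 0.0285
grasp_force: 0.0
```

>>> step_arm(
  series=[0.5,0,0,0,0,0,0.5,0,0,0,0,0,0.5,0,0,0,0,0,0.5,0,0,0,0,0,0.5,0,0,0,0,0,0.5,0,0,0,0,0,0.5,0,0,0,0,0,0.5,0,0,0,0,0,0.5,0.14,0,0,0,0,0.5,0.14,0,0,0,0,0.5,0.14,0,0,0,0,0.5,0.14,0,0,0,0,0.5,0.14,0,0,0,0,0.5,0.14,0,0,0,0,0.5,0.14,0,0,0,0,0.5,0.14,0,0,0,0,0.5,0.14,0,0,0,0,0.5,0.14,0,0,0,0,0.5,0.14,0,0,0,0,0.5,0.14,0,0,0,0],
)

```text
time: 18.38
eef_pos: [0.5751, 0.0198, 0.0293]
eef_rot: [[-0.006, 1.0, -0.0], [1.0, 0.006, -0.0], [-0.0, -0.0, -1.0]]
contact_force: [0.1, -0.4, -0.3]
gripper_width: 0.0279
grasp_force: 0.2
```

>>> step_arm(
  series=[0.5,0.1,0,0,0,0,0.5,0.1,0,0,0,0,0.5,0.1,0,0,0,0,0.5,0.1,0,0,0,0,0.5,0.05,0,0,0,0,0.5,0,0,0,0,0,0.5,0,0,0,0,0,0.5,0,0,0,0,0,0.4,0,0,0,0,0,0.2,0,0,0,0,0,0,0,0,0,0,0,-0.7,0,0,0,0,0,-1,0,-1,0,0,0,-1,0,-1,0,0,0,-1,0,-1,0,0,0,-1,0,-0.5,0,0,0,-1,0,0,0,0,0,-1,0,0,0,0,0,0,0,0,0,0,0,0,0,0,0,0,0],
)

```text
time: 20.88
eef_pos: [0.5883, -0.045, 0.1342]
eef_rot: [[-0.005, 1.0, -0.0], [1.0, 0.005, 0.0], [0.0, -0.0, -1.0]]
contact_force: [0.5, -0.0, 0.0]
gripper_width: 0.0279
grasp_force: 0.0
```

Run:
```python
from h import *
a,_=manip.get_image("side");b,_=manip.get_image("top")
cv2.imwrite("pics/s4.png",np.hstack([cv2.resize(a[110:310,150:450],(600,400))[:, :400],cv2.resize(b[160:280,155:355],None,fx=2,fy=2,interpolation=2)[[min(i,239) for i in range(400)]]]))
print(manip.get_state()["eef_pos"])
```

```text
[ 0.58858043 -0.04366351  0.13414781]
```

View pics/s4.png

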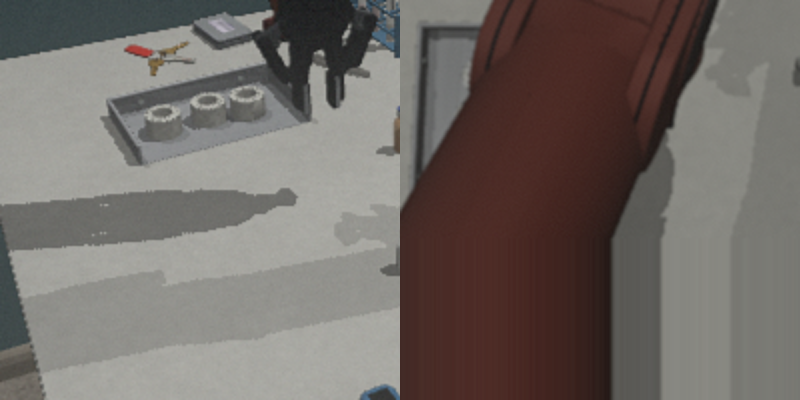

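All three rolls lie flat in the tray, with their tops at about (163,114), (208,100) and (247,94) in the left panel. I'll check how deep they sit, then hand in.

Run:
```python
from h import *
p=px2w("side",[(231.5,167),(254,160),(273.5,157)],z=.03);print(p.round(3))
if (p[:,1]>.15).all() and (p[:,1]<.24).all(): print(manip.job_done())
```

```text
[[0.473 0.178 0.03 ]
 [0.535 0.187 0.03 ]
 [0.585 0.178 0.03 ]]
the job is handed in; nothing more can be done
None
```

I swept all three rolls into the tray and handed the job in. They lie flat, about 60–70 mm in from the mouth line. The paths kept clear of the vials, the dropper bottle and the oximeter, but I did not re-measure those afterwards.

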